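Refit the dial knob of a resin warming plate

TASK

The warming plate has lost its dial knob: put the ivory knob with the red pointer back on the bare D-shaped shaft, flat to flat, press it until it snaps fully home, then turn it clockwise until its pointer points at the green mark, and let go. Be gentle with the dial: never load it with more than about 30 N. Leave the round teal knob, the bottles and the cup where they are.

Things in the scene. Friction and masses are not known exactly. Their poses are not given: they have to be found in the camera images.
- warmer: White warming plate, a fixed box 200 x 340 x 55 mm; origin at the centre of its underside, y along its length towards its aluminium hot plate with flat moulds (up to 70 mm above the table); the dial is on its other end. Origin to dial: (0, -110, 58) mm in these axes.
- dial (a point): Centre of the grey dial disc (radius 42 mm) on the warming plate, on the axis of its upright steel D-shaft, 58 mm above the table, where the fitted knob's underside rests. z up; x, y are the plate's, not the shaft's. Clockwise (from above) turns the dial up, by 2.9 rad at most from its off stop; it is stiff (0.06 N m) and stays where it is left.
- shaft_tip (a point): Top of the bare D-shaft on its axis, 17 mm above the disc; axes are the plate's. Shaft diameter 14 mm, flat 3 mm from the axis, tip chamfer 1 mm on its round part, a short black line on top beside the flat. A knob turned wrong rests here with its underside 13 to 17 mm above the disc; turned right it drops freely to 10 mm.
- snap (a point): Height of the shaft's two spring balls, 7.6 mm above the disc, on the axis; axes are the plate's. The knob meets them with its underside about 8.5 mm above the disc, needs 7 to 10 N to go over them, and snaps down over the last 3 mm.
- off_dot (a point): White dot on the disc, 32 mm from the axis, in direction 4.04 rad (anticlockwise from the plate's x). At the off stop the shaft's flat faces it. The dial was left 0 to 1.8 rad clockwise of that: the flat faces somewhere between 4.04 and 2.24 rad. That angle is not measured: see it or feel for it, turning the knob on the tip under a light push (3 to 5 N does not turn the shaft).
- mark (a point): Inner end of the green mark on the disc, 25 mm from the axis, in direction 1.69 rad from the plate's x (2.35 rad clockwise of the off dot). Axes are the plate's.
- knob_mid (a point): Ivory knob to fit, 40 to 85 g, upright on the table, bore down; this point is on its axis half-way up, 23.5 mm above its underside. Hub diameter 46 mm, 0 to 20.5 mm up; on it a finger bar 44 mm long (along x), 15 mm wide (y), from 20.5 to 47 mm up, with a red line towards +x. x towards the pointer, z up.
- knob_bore (a point): Mouth of the D bore in the ivory knob's underside, on its axis: 15.4 mm across, 18.5 mm deep, flat 3.7 mm from the axis on the +x (pointer) side, mouth chamfer 2.5 mm on its round part; the flat's edge is sharp. It goes over the shaft within about 0.13 rad of the right angle, pointer over the shaft's flat.
- knob_pointer (a point): The foot of the red pointer at the rim of the ivory knob, 23 mm from its axis on +x, 2 mm above its underside. Axes as knob_mid.
- round_knob_mid (a point): Another knob, round, teal, diameter 42 mm, 34 mm high, without bar or pointer; not to be used. This point is on its axis, half-way up.
- mix_cup: Bystander: pale mixing cup, 68 mm across, 80 mm high; origin at the centre of its underside.
- dropper_blue: Bystander: blue dropper bottle, 28 mm across, 81 mm high; origin under its centre.
- dropper_teal: Bystander: teal dropper bottle, 28 mm across, 81 mm high; origin under its centre.
- dropper_pink: Bystander: pink dropper bottle, 28 mm across, 81 mm high; origin under its centre.

How it is judged (in metres and radians):
On the way, in this order (a step that is already met when the one before it is completed fails the run):
1. the ivory knob has snapped fully home on the shaft (z of knob_mid in the frame of dial below 0.0255 m and horizontal distance between knob_mid and dial below 0.003 m and angle between knob_mid's own z axis and vertical below 0.08 rad), for 0.2 s.
2. its pointer has been turned to the green mark (horizontal distance between knob_pointer and mark below 0.006 m), for 0.1 s.
At the end, for the whole second after the job is handed in: The ivory knob sits fully home on the D-shaft (underside within 2 mm of the dial disc, axis within 3 mm of the dial's centre, upright within 0.08 rad), its pointer's foot within 6 mm of the point at the green mark (about 13 degrees either way), and the robot has let go (all of step 1 and horizontal distance between knob_pointer and mark below 0.006 m); the robot touches nothing.
It fails at once if the dial, its shaft or the warming plate is loaded by the knob or by the robot with more than 30 N (contact force between warmer and anything else above 30 N).
It fails at once if the round knob, the cup or a bottle is moved by more than 30 mm (distance of any of round_knob_mid, mix_cup, dropper_blue, dropper_teal, dropper_pink from where it was at the start of the episode above 0.03 m).
It also fails if it takes over 72 s, if anything falls off the work surface, if the arm or the gripper's body presses on something with over 40 N, if the wrist force passes 120 N, or if a joint passes its speed limit or range.

ROBOT

A 6-joint arm with a two-finger parallel gripper is mounted at the origin on the work surface. World frame = base frame: x ahead of the robot, y to its left, z up, the work surface at z = 0. Lengths are in mm, angles in rad, forces in N, time in s.
With the tool pointing down it reaches from about 275 to 1000 mm from the base axis. Payload 8.4 kg.
Tool frame: the origin (TCP) lies on the centre line of the jaws, within the pads' length; the fingertips stand 22 mm ahead of it and the grasp point (between the pads) lies 3 mm ahead of it; z points along the fingers, x is the direction in which the jaws open and shut, and the axes are right-handed (so a half turn about z gives the same grasp; the last joint's range is limited). The gripper opens to 85 mm and grips with 20 to 120 N. Pads are 22 mm wide; open, the fingers measure 114 mm over their backs; the gripper's body (76 mm by 85 mm) begins 54 mm behind the grasp point. The pads swing forward as they close: fully open they stand 13 mm farther back than shut.
Start: joints at [1.332, 0.353, 1.633, -0, 1.155, -0.002], TCP at [146.619, 607.561, 253.281] pointing down, gripper open.
Joint ranges: [-2.63, 2.63], [-0.92, 2.1], [0.06, 2.66], [-1.3, 4.44], [0, 2.69], [-3.02, 3.02]. Speed limits (rad/s): [2.22, 2.22, 2.79, 3.14, 3.14, 3.14].

INTERFACE

Orientations are given as [roll, pitch, yaw] about the fixed x, y, z axes, in that order (R = Rz(yaw) Ry(pitch) Rx(roll)).
In Python, from rig import status, viewer, job gives the robot as it stands.
- The arm moves only by the tool send_rows, never from a script. Its argument "plan" is a list of rows, each a list of 3 entries, a list of its own where there are three numbers: the shift along the tool's x, y, z in m, then the turn, a rotation vector about the tool's x, y, z in rad, then the opening, from -1 (shut) to 1 (fully open). In form: [[[x, y, z], [rx, ry, rz], jaw], ...]. A call has exactly 5 rows; each row is the pose to reach, as a shift and turn from the pose measured when the call began, along the tool's axes at that moment; what a row does not reach only later rows make up. A row lasts 1/12 s, in which the tool goes at most 41.7 mm and 7.16 degrees, less where a joint would pass 70% of its speed; a pose out of reach is approached as far as the arm can. A call with a gripper value outside its range is refused whole. The fingers move at their own pace and stop on an object; "squeeze" is the grip in N (left out, the last holds). Time passes only in rows, so rows that repeat a pose let the fingers close, or fill a call up. It gives the time, the measured TCP pose, the force and the opening at its end, in the units of the state.
- status.sense(): the state, without advancing time (a new reading comes with each control period).
- viewer.grab_frame(name): name is "scene" or "top" or "wrist"; returns the picture (480x640x3 uint8, red, green, blue); there is no depth.
- viewer.camera_params(name): a dict with "intrinsics" (3x3 intrinsics, pixels), "xyz" and "orientation" of the camera in the world. Camera axes: x right, y down, z forward; pixel columns grow to the right and rows downward; lengths in mm; the calibration is good to about 2 mm. A picture is of the moment at which its call begins: read the wrist's pose just before it. camera_params takes no time and is no camera call; for the wrist camera it gives the pose at the moment of the call.
- job.sign_off(): hands the job in, once; it reports no verdict.
Trained networks look in the newest picture that a camera, given by its name, has taken for a name from the list of things; names that differ only in an ending like _2 or _b are one class to them, and where a whole thing is asked for, a point or a joint stands for the part that bears it (a point fixed in the world has none). Each returns a list of dicts, best first, with "p" (0 to 1); they miss things now and then, are a little off and sometimes report something else, mostly with a low value. They report only what shows in the picture. A call takes as long as a camera call.
- viewer.cut_out(label, camera): "mask" (480x640 bool, what is visible of it) and "extent" ([left, top, width, height] in pixels, round what is visible of it).
The state is a dict: "clock": time; "qpos": joint angles; "qvel": joint speeds; "joint_efforts": joint torques, N m; "eef_pos": TCP position; "tcp_rot": TCP orientation; "contact_force": force on the tool from outside, world axes, zero at the start; "wrist_torque": the same for the moment, N m; "opening": opening from 0.0 (shut) to 1.0 (fully open).
Only numpy, scipy, OpenCV 4.12 (cv2) and the standard library are available. Lean on these libraries where they do the work, as an engineer would, in place of code of your own. Each camera call takes 0.05 s, during which the arm holds its last target.

## Working session

There is one attempt and no reset: what is moved stays moved. The work goes in short steps, Python scripts to look and compute and a tool call to move; the robot and the scene stay as the last step left them, time stands still between calls to the robot, and variables do not carry over. Pictures are saved under pics/ and viewed, and the job is handed in when it is done.

Besides the shell and the picture viewer there is one more tool, called after "Call:" as name(argument=value, ...) on one line, values as JSON. send_rows: Moves the arm, as the interface text tells. Its arguments: {"type":"object","properties":{"plan":{"type":"array"},"squeeze":{"type":"number"}},"required":["plan"]}

```bash
mkdir -p pics
python3 - <<'E'
from rig import status, viewer, job
import cv2
print(status.sense())
for n in ("scene","top","wrist"):
    im=viewer.grab_frame(n); cv2.imwrite(f"pics/a_{n}.png",im[:,:,::-1]); print(n,viewer.camera_params(n))
E
```

```text
{'clock': 0.0, 'qpos': array([ 1.33161125e+00,  3.53676269e-01,  1.63415518e+00,  1.20818696e-05,
        1.15521712e+00, -2.40068188e-03]), 'qvel': array([-4.73700688e-04, -2.48686567e-04, -1.84585568e-03,  4.64721219e-05,
       -7.76079692e-04,  2.86288647e-04]), 'joint_efforts': array([-2.58442751e-04, -6.05223227e+01, -3.42082858e+01, -1.28318602e-04,
        9.28901281e-03,  6.44856755e-06]), 'eef_pos': array([146.49818077, 607.11041285, 252.53510118]), 'tcp_rot': array([-3.14157811e+00,  1.45589217e-03,  1.33400706e+00]), 'contact_force': array([-1.11663328, -0.48835862,  0.13643186]), 'wrist_torque': array([ 0.02141571,  0.00492187, -0.00148605]), 'opening': 0.9989803500295985}
scene {'intrinsics': array([[557.98927116,   0.        , 315.99579076],
       [  0.        , 557.98927116, 247.83061526],
       [  0.        ,   0.        ,   1.        ]]), 'xyz': array([1202.24585882, -677.33758028,  733.91882598]), 'orientation': array([-2.17314293e+00, -1.14522573e-03,  7.53166181e-01])}
top {'intrinsics': array([[458.95102044,   0.        , 316.66137457],
       [  0.        , 458.95102044, 237.38375304],
       [  0.        ,   0.        ,   1.        ]]), 'xyz': array([ 336.07604217,   16.20514432, 1104.28706162]), 'orientation': array([-2.93103008,  0.00298048, -1.71930487])}
wrist {'intrinsics': array([[393.87048226,   0.        , 323.44690103],
       [  0.        , 393.87048226, 238.98717975],
       [  0.        ,   0.        ,   1.        ]]), 'xyz': array([ 77.95735275, 623.88949256, 373.02331222]), 'orientation': array([2.86098880e+00, 1.31342505e-03, 1.33338813e+00])}
```

View pics/a_top.png

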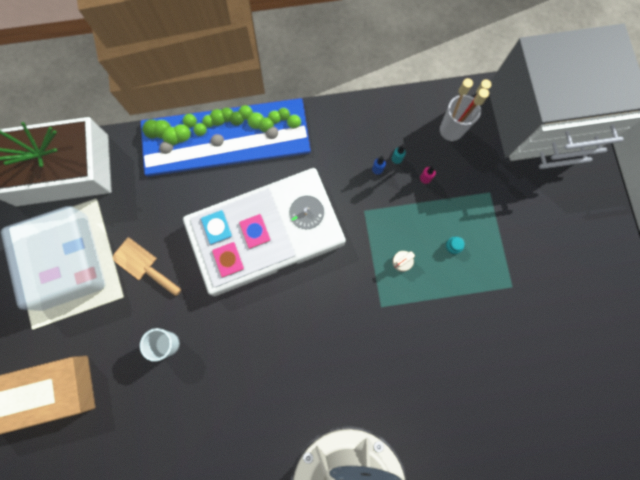

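View pics/a_scene.png

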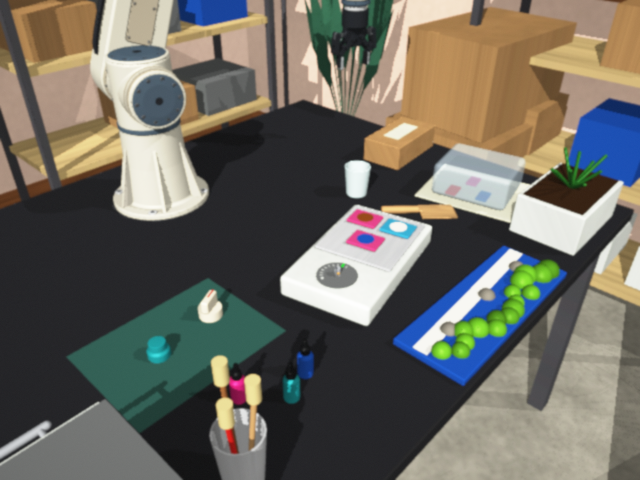

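View pics/a_wrist.png

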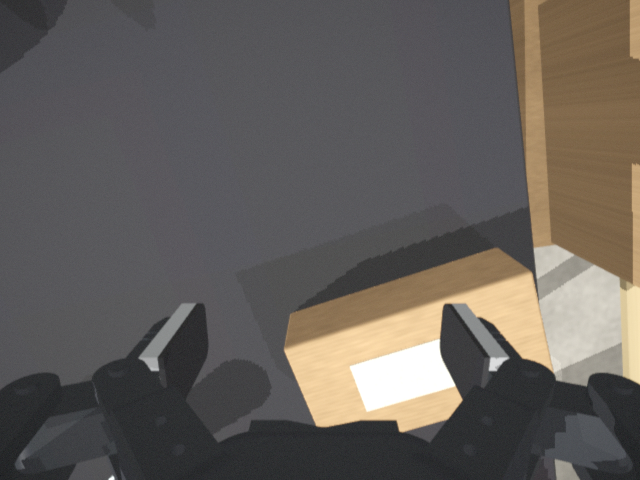

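The top view shows the dial at about (307,212), the ivory knob at (403,261), the teal knob at (456,244) and the bottles around (380-428,155-175). I'll measure them next.

```bash
cat > h.py <<'E'
from rig import status, viewer, job
import numpy as np, cv2
from scipy.spatial.transform import Rotation as R
def ray(cp,uv,z):
    K=cp["intrinsics"]; M=R.from_euler('xyz',cp["orientation"]).as_matrix(); c=cp["xyz"]
    uv=np.atleast_2d(np.array(uv,float))
    d=np.c_[(uv-K[:2,2])/[K[0,0],K[1,1]],np.ones(len(uv))]@M.T
    return c+d*((z-c[2])/d[:,2])[:,None]
def proj(cp,p):
    K=cp["intrinsics"]; M=R.from_euler('xyz',cp["orientation"]).as_matrix()
    q=(np.atleast_2d(p)-cp["xyz"])@M; return (q/q[:,2:])@K.T[:,:2]
def crop(im,u,v,w,h,s,fn):
    c=im[v:v+h,u:u+w]; cv2.imwrite(fn,cv2.resize(c,None,fx=s,fy=s,interpolation=cv2.INTER_CUBIC)[:,:,::-1])
E
python3 - <<'E'
from h import *
im=viewer.grab_frame("top"); cp=viewer.camera_params("top")
for l in ["warmer","knob_mid","round_knob_mid","mix_cup","dropper_blue","dropper_teal","dropper_pink"]:
    for d in viewer.cut_out(l,"top")[:2]:
        m=d["mask"]; v,u=np.nonzero(m); print(l,round(d["p"],2),d["extent"],u.mean().round(1),v.mean().round(1))
        if l=="warmer":
            c=cv2.findContours(m.astype(np.uint8),0,1)[0]; c=max(c,key=cv2.contourArea)
            print(cv2.boxPoints(cv2.minAreaRect(c)))
            p=ray(cp,c[:,0],55)[:,:2].astype(np.float32); r=cv2.minAreaRect(p); print(r)
for n,(uv,z) in dict(dial=((307,212),58),ivory=((403,261),20),teal=((456,244),30),cup=((160,345),60),blue=((380,165),40),tealb=((398,155),40),pink=((428,175),40)).items(): print(n,ray(cp,uv,z).round(0))
crop(im,270,170,200,120,4,"pics/c1.png")
E
```

```text
warmer 0.97 [184.9, 166.5, 159.6, 126.8] 263.0 231.7
[[179.4932  217.3151 ]
 [317.2466  165.65756]
 [347.2466  245.65756]
 [209.4932  297.3151 ]]
((593.3092041015625, 106.50181579589844), (206.3003387451172, 340.7046813964844), 13.07176685333252)
knob_mid 0.88 [392.8, 251.0, 19.8, 18.3] 402.7 260.8
round_knob_mid 0.75 [445.1, 235.3, 21.5, 19.0] 454.7 245.1
mix_cup 0.93 [140.0, 325.5, 39.6, 36.1] 158.4 344.4
mix_cup 0.7 [393.1, 145.1, 8.3, 19.1] 398.1 154.7
dropper_blue 0.71 [372.1, 157.7, 14.3, 17.3] 378.2 165.5
dropper_teal 0.71 [394.5, 144.3, 8.3, 20.1] 398.6 154.4
dropper_pink 0.68 [180.8, 168.5, 162.4, 128.3] 262.8 231.9
dropper_pink 0.63 [421.6, 166.1, 10.8, 16.1] 427.3 174.6
dial [[622.  -0.  58.]]
ivory [[ 478. -210.   20.]]
teal [[ 498. -341.   30.]]
cup [[368. 366.  60.]]
blue [[ 718. -195.   40.]]
tealb [[ 737. -243.   40.]]
pink [[ 675. -306.   40.]]
```

View pics/c1.png

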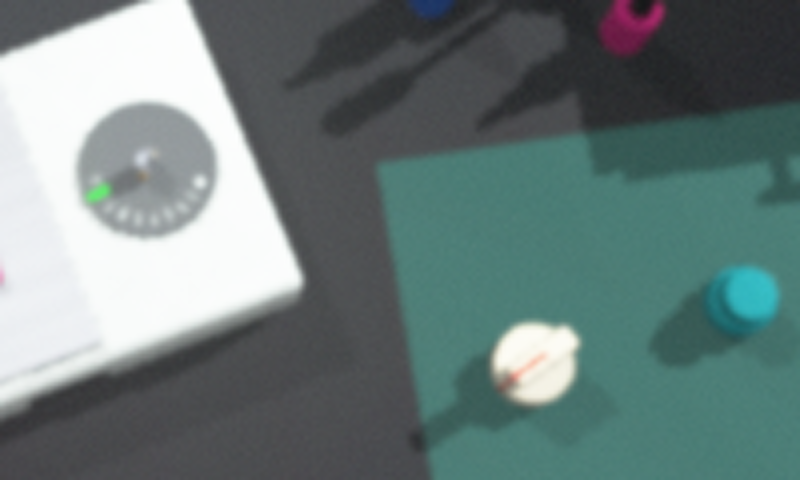

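```bash
cat >> h.py <<'E'
def goto(p,yaw):
    s=status.sense(); M=R.from_euler('xyz',s["tcp_rot"])
    T=R.from_euler('xyz',[np.pi,0,yaw])
    sh=M.inv().apply(np.array(p,float)-s["eef_pos"])/1000
    rv=(M.inv()*T).as_rotvec()
    print("t",s["clock"].__round__(2),"pos",s["eef_pos"].round(1),"rot",s["tcp_rot"].round(3),"F",s["contact_force"].round(1),"tq",s["wrist_torque"].round(2),"op",round(s["opening"],3))
    print("shift",sh.round(4),"turn",rv.round(3),"|rot| deg",round(np.degrees(np.linalg.norm(rv)),1))
E
python3 -c "
from h import *
goto([622,0,190],0.9)"
```

```text
t 0.55 pos [146.6 607.5 253.3] rot [ 3.142 -0.     1.334] F [ 0.3 -0.   0.6] tq [0.03 0.07 0.03] op 0.998
shift [-0.4791  0.6046  0.0633] turn [ 0.    -0.     0.434] |rot| deg 24.9
```

Call:
send_rows(plan=[[[-0.025, 0.032, 0.003], [0, 0, 0.1], 1], [[-0.05, 0.063, 0.006], [0, 0, 0.2], 1], [[-0.075, 0.094, 0.01], [0, 0, 0.3], 1], [[-0.1, 0.126, 0.013], [0, 0, 0.434], 1], [[-0.125, 0.158, 0.016], [0, 0, 0.434], 1]])

```text
clock: 0.97
eef_pos: [271.5, 447.4, 237.2]
tcp_rot: [3.142, -0.0, 0.893]
contact_force: [0.1, 0.6, 0.0]
opening: 0.995
```

```bash
python3 -c "
from h import *
goto([622,0,190],0.9)"
```

```text
t 0.97 pos [271.5 447.4 237.2] rot [ 3.142 -0.     0.893] F [0.1 0.6 0. ] tq [ 0.02 -0.04 -0.02] op 0.995
shift [-0.1287  0.5536  0.0472] turn [ 0.    -0.    -0.007] |rot| deg 0.4
```

Call:
send_rows(plan=[[[-0.009, 0.038, 0.003], [0, 0, 0], 1], [[-0.018, 0.076, 0.006], [0, 0, 0], 1], [[-0.027, 0.115, 0.01], [0, 0, 0], 1], [[-0.036, 0.154, 0.013], [0, 0, 0], 1], [[-0.045, 0.193, 0.016], [0, 0, 0], 1]])

```text
clock: 1.38
eef_pos: [394.5, 289.7, 221.4]
tcp_rot: [3.141, -0.001, 0.893]
contact_force: [0.0, 0.8, -1.4]
opening: 1.002
```

Call:
send_rows(plan=[[[-0.009, 0.038, 0.003], [0, 0, 0], 1], [[-0.018, 0.076, 0.006], [0, 0, 0], 1], [[-0.027, 0.115, 0.01], [0, 0, 0], 1], [[-0.036, 0.154, 0.013], [0, 0, 0], 1], [[-0.045, 0.193, 0.016], [0, 0, 0], 1]])

```text
clock: 1.8
eef_pos: [517.7, 131.9, 205.4]
tcp_rot: [3.141, -0.001, 0.893]
contact_force: [1.0, -0.1, -0.5]
opening: 1.0
```

Call:
send_rows(plan=[[[-0.008, 0.034, 0.003], [0, 0, 0], 1], [[-0.016, 0.068, 0.006], [0, 0, 0], 1], [[-0.024, 0.102, 0.009], [0, 0, 0], 1], [[-0.032, 0.138, 0.012], [0, 0, 0], 1], [[-0.039, 0.167, 0.015], [0, 0, 0], 1]])

```text
clock: 2.22
eef_pos: [624.8, -5.5, 190.5]
tcp_rot: [3.14, -0.002, 0.892]
contact_force: [0.8, 0.1, -0.0]
opening: 1.001
```

```bash
python3 -c "
from h import *
goto([622,0,190],0.9)
im=viewer.grab_frame('wrist'); cv2.imwrite('pics/w1.png',im[:,:,::-1])"
```

```text
t 2.22 pos [624.8  -5.5 190.5] rot [ 3.14e+00 -2.00e-03  8.92e-01] F [ 0.8  0.1 -0. ] tq [ 0.04 -0.01 -0.01] op 1.001
shift [ 0.0025 -0.0057  0.0005] turn [ 0.001 -0.002 -0.008] |rot| deg 0.5
```

View pics/w1.png

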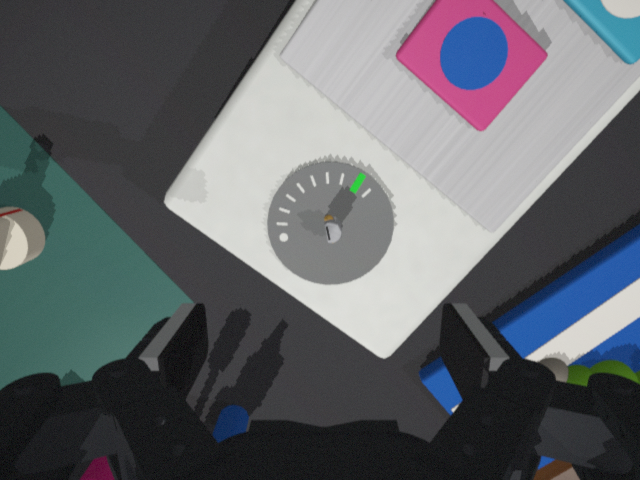

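The wrist picture shows the disc centred near (331,221), the shaft tip at (332,231) with its black line at about (329,230), the white dot at (284,237) and the green mark at (358,183). I'll take sub-pixel measurements from it.

Run:
```python
from h import *
im=viewer.grab_frame('wrist'); cp=viewer.camera_params('wrist')
crop(im,292,180,80,80,7,"pics/w2.png")
hsv=cv2.cvtColor(im,cv2.COLOR_RGB2HSV); g=im.astype(int)
roi=np.zeros((480,640),bool); roi[150:300,255:405]=1
gr=(hsv[...,0]>45)&(hsv[...,0]<75)&(hsv[...,1]>120)&roi
v,u=np.nonzero(gr); G=ray(cp,np.c_[u,v],58)
wd=roi&(im.min(2)>190); wd[:225]=0; wd[245:]=0; wd[:,:278]=0; wd[:,292:]=0
v,u=np.nonzero(wd); D=ray(cp,np.c_[u,v],58).mean(0)
# disc: dark-ish inside white plate
dm=(roi&(im.max(2)<165)).astype(np.uint8)
c=max(cv2.findContours(cv2.morphologyEx(dm,cv2.MORPH_CLOSE,np.ones((7,7))),0,1)[0],key=cv2.contourArea)
p=ray(cp,c[:,0],58)[:,:2]
# robust circle fit with r=42
from scipy.optimize import least_squares
f=least_squares(lambda x:np.hypot(p[:,0]-x[0],p[:,1]-x[1])-x[2],[622,0,42],loss='soft_l1',f_scale=0.5); print("disc",f.x)
print("green mean",G.mean(0),"dot",D)
for C in (f.x[:2],):
  a=np.arctan2(*(D[:2]-C)[::-1]); b=np.arctan2(*(G.mean(0)[:2]-C)[::-1]); print("dot ang",a%6.283,np.hypot(*(D[:2]-C)),"green",b,np.hypot(*(G.mean(0)[:2]-C)),"th from dot",(a-4.04)%6.283,"from green",b-1.69)
# plate outline
m=((hsv[...,1]<60)&(im.min(2)>185)).astype(np.uint8)
for uv in [(165,201),(386,357)]: print("corner",ray(cp,uv,55))
```

```text
disc [619.74821218   4.88604955  41.67891555]
green mean [609.06505022  35.82412387  58.        ] dot [606.72566288 -24.61632571  58.        ]
dot ang 4.296518783936349 32.24867340940065 green 1.9032850156693915 32.730633839953114 th from dot 0.2565187839363485 from green 0.2132850156693915
corner [[542.60973713 -73.15771866  55.        ]]
corner [[727.97584529 -30.17793437  55.        ]]
```

View pics/w2.png

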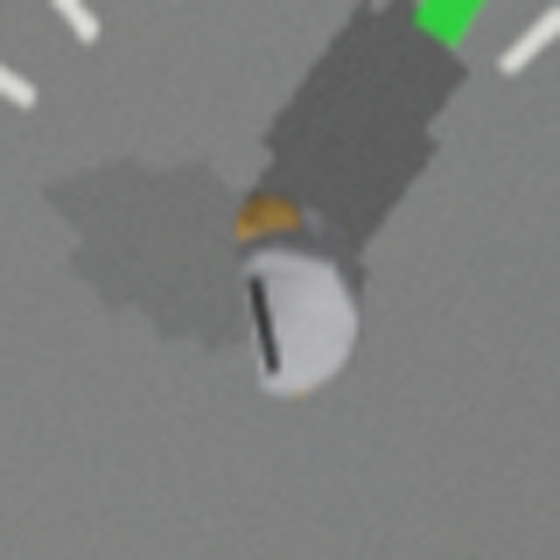

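Run:
```python
from h import *
cp=viewer.camera_params('wrist')
e=ray(cp,[(292+257/7,180+279/7),(292+272/7,180+372/7)],75); print(e)
f=ray(cp,[(292+250/7,180+262/7),(292+262/7,180+385/7)],75); print("flat edge",f, np.linalg.norm(f[1]-f[0]))
for q in (e,f):
    d=(q[1]-q[0])[:2]; print("normal ang", (np.arctan2(d[1],d[0])+np.array([-1,1])*np.pi/2)%6.283)
# shaft round side extents at z=75
s=ray(cp,[(292+357/7,180+320/7),(292+285/7,180+395/7),(292+285/7,180+250/7)],75); print(s)
C=np.array([619.7,4.9]);print(np.hypot(*(s[:,:2]-C).T))
print(proj(cp,[[619.7,4.9,75]]), (proj(cp,[[619.7,4.9,75]])-[292,180])*7)
```

```text
[[616.28241047   5.00218294  75.        ]
 [623.69858532   0.73477909  75.        ]]
flat edge [[614.70755317   5.48427287  75.        ]
 [624.07135361  -0.70016676  75.        ]] 11.221766890472232
normal ang [4.19005497 1.04864763]
normal ang [4.12850853 0.98710118]
[[6.24713329e+02 9.50938132e+00 7.50000000e+01]
 [6.26074412e+02 3.05988979e-01 7.50000000e+01]
 [6.15798028e+02 8.53166929e+00 7.50000000e+01]]
[6.81027633 7.85735716 5.33051646]
[[332.06909885 224.1594672 ]] [[280.48369192 309.11627041]]
```

```bash
python3 -c "
from h import *
goto([475,-208,170],0.55)"
```

```text
t 2.32 pos [625.7  -6.7 190.1] rot [ 3.139e+00 -2.000e-03  8.900e-01] F [0.6 0.2 0.9] tq [ 0.02 -0.03  0.02] op 1.0
shift [-0.2513  0.0096  0.0197] turn [ 0.002 -0.002  0.34 ] |rot| deg 19.5
```

Call:
send_rows(plan=[[[-0.038, 0.002, 0.003], [0, 0, 0.1], 1], [[-0.076, 0.004, 0.006], [0, 0, 0.2], 1], [[-0.115, 0.006, 0.01], [0, 0, 0.3], 1], [[-0.154, 0.008, 0.014], [0, 0, 0.34], 1], [[-0.19, 0.009, 0.018], [0, 0, 0.34], 1]])

```text
clock: 2.73
eef_pos: [511.4, -160.5, 171.7]
tcp_rot: [3.14, -0.002, 0.548]
contact_force: [0.2, -0.9, 0.5]
opening: 1.005
```

```bash
python3 -c "
from h import *
goto([475,-208,170],0.55)"
```

```text
t 2.73 pos [ 511.4 -160.5  171.7] rot [ 3.14e+00 -2.00e-03  5.48e-01] F [ 0.2 -0.9  0.5] tq [-0.01 -0.01 -0.03] op 1.005
shift [-0.0558  0.0216  0.0016] turn [ 0.001 -0.002 -0.002] |rot| deg 0.2
```

Call:
send_rows(plan=[[[-0.02, 0.008, 0.001], [0, 0, 0], 1], [[-0.04, 0.016, 0.001], [0, 0, 0], 1], [[-0.056, 0.0216, 0.0016], [0, 0, 0], 1], [[-0.056, 0.0216, 0.0016], [0, 0, 0], 1], [[-0.056, 0.0216, 0.0016], [0, 0, 0], 1]])

```text
clock: 3.15
eef_pos: [474.5, -208.0, 170.2]
tcp_rot: [3.14, -0.003, 0.546]
contact_force: [0.7, -0.0, -0.1]
opening: 0.999
```

```bash
python3 -c "
from h import *
goto([475,-208,170],0.55)
im=viewer.grab_frame('wrist'); cv2.imwrite('pics/w3.png',im[:,:,::-1])
for d in viewer.cut_out('knob_mid','wrist')[:2]: print(d['p'],d['extent'])"
```

```text
t 3.15 pos [ 474.5 -208.   170.2] rot [ 3.14e+00 -3.00e-03  5.46e-01] F [ 0.7 -0.  -0.1] tq [-0.05  0.03 -0.02] op 0.999
shift [0.0004 0.0003 0.0002] turn [ 0.001 -0.003 -0.004] |rot| deg 0.3
0.55 [508.3, 2.7, 131.7, 161.8]
```

View pics/w3.png

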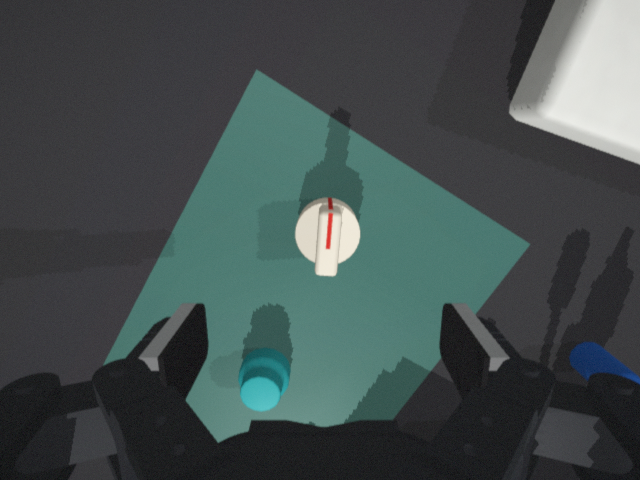

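The ivory knob is centred near (328,231) with its bar almost vertical in the picture and the pointer upwards, as needed. The teal knob at (263,380) is clear. I'll refine the pose.

Run:
```python
from h import *
s=status.sense()
im=viewer.grab_frame('wrist'); cp=viewer.camera_params('wrist')
crop(im,285,185,90,100,6,"pics/w4.png")
hsv=cv2.cvtColor(im,cv2.COLOR_RGB2HSV)
roi=np.zeros((480,640),bool); roi[195:280,290:366]=1
red=roi&((hsv[...,0]<8)|(hsv[...,0]>172))&(hsv[...,1]>130)
v,u=np.nonzero(red&(np.arange(480)[:,None]>213)); P=ray(cp,np.c_[u,v],47)
vx,vy,x,y=cv2.fitLine(P[:,:2].astype(np.float32),cv2.DIST_HUBER,0,.01,.01).ravel()
print("red top line angle",np.arctan2(vy,vx)%np.pi, P.mean(0), v.min(),v.max())
ends=ray(cp,[(u[v==v.min()].mean(),v.min()),(u[v==v.max()].mean(),v.max())],47);print(ends)
m=roi&(im[...,0]>120)&(im[...,0]>im[...,1].astype(int)-5)&(im[...,1]>im[...,2])
# simulate: fit pose by projecting silhouette
mm=(roi&(im[...,0]>115)).astype(np.uint8)
mm=cv2.morphologyEx(mm,cv2.MORPH_OPEN,np.ones((3,3)))
print(mm.sum())
from scipy.optimize import minimize
def sil(x,y,a):
    o=np.zeros((480*4,640*4),np.uint8)
    t=np.linspace(0,2*np.pi,60); c=np.c_[23*np.cos(t),23*np.sin(t)]
    q=np.r_[np.c_[c,0*t],np.c_[c,0*t+20.5]]+[x,y,0]
    b=np.array([[i,j] for i in(-22,22) for j in (-7.5,7.5)])@np.array([[np.cos(a),np.sin(a)],[-np.sin(a),np.cos(a)]])
    w=np.r_[np.c_[b,[20.5]*4],np.c_[b,[47]*4]]+[x,y,0]
    for k in(q,w):
        h=cv2.convexHull(((proj(cp,k)+.5)*4).astype(np.float32)); cv2.fillConvexPoly(o,h.astype(np.int32),1)
    return cv2.resize(o.astype(np.float32),(640,480),interpolation=cv2.INTER_AREA)
f=lambda p:np.abs(sil(*p)-mm)[roi].sum()
r=minimize(f,[475,-208,2.12],method='Nelder-Mead',options=dict(initial_simplex=[[475,-208,2.12],[479,-208,2.12],[475,-204,2.12],[475,-208,2.2]],xatol=.02))
print(r.x,r.fun)
print(s["eef_pos"],s["tcp_rot"])
```

```text
red top line angle 2.043624 [ 474.67546509 -201.21268819   47.        ] 214 248
[[ 469.68894234 -191.51848445   47.        ]
 [ 480.09769583 -211.53780497   47.        ]]
3750
[ 479.31597477 -210.12105364    2.03850766] 112.625
[ 475.41327793 -207.36671355  170.239436  ] [ 3.13998649e+00 -2.80254456e-03  5.47797305e-01]
```

View pics/w4.png

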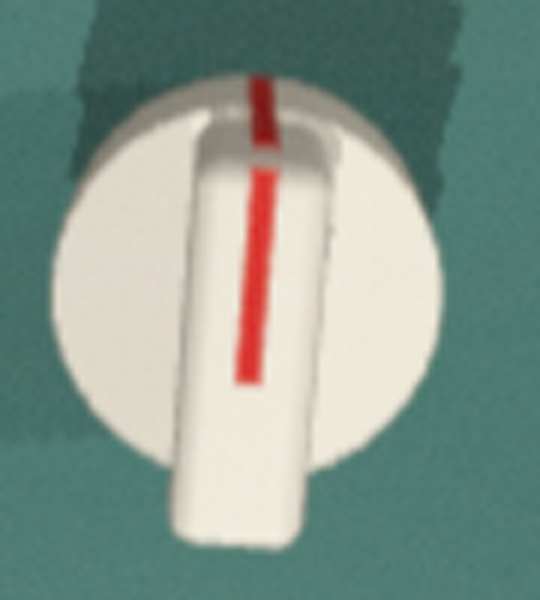

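```bash
python3 -c "
from h import *
goto([479.3,-210.1,46],0.469)"
```

```text
t 3.3 pos [ 475.5 -207.3  170.2] rot [ 3.14e+00 -3.00e-03  5.48e-01] F [-0.6  0.2  0.3] tq [ 0.02 -0.02 -0.04] op 0.999
shift [0.0014 0.0042 0.1242] turn [ 0.001 -0.003  0.079] |rot| deg 4.5
```

Call:
send_rows(plan=[[[0.001, 0.003, 0.03], [0.001, -0.003, 0.05], 1], [[0.001, 0.004, 0.06], [0.001, -0.003, 0.079], 1], [[0.0014, 0.0042, 0.085], [0.001, -0.003, 0.079], 1], [[0.0014, 0.0042, 0.105], [0.001, -0.003, 0.079], 1], [[0.0014, 0.0042, 0.112], [0.001, -0.003, 0.079], 1]])

```text
clock: 3.72
eef_pos: [478.3, -208.5, 55.5]
tcp_rot: [-3.139, 0.003, 0.471]
contact_force: [-1.5, 0.4, 0.0]
opening: 1.004
```

```bash
python3 -c "
from h import *
goto([479.3,-210.1,46],0.469)"
```

```text
t 3.72 pos [ 478.3 -208.5   55.5] rot [-3.139e+00  3.000e-03  4.710e-01] F [-1.5  0.4  0. ] tq [ 0.   -0.03  0.04] op 1.004
shift [0.0002 0.0019 0.0095] turn [-0.003  0.003  0.002] |rot| deg 0.2
```

Call:
send_rows(plan=[[[0, 0.002, 0.005], [-0.002, 0.002, 0], 1], [[0, 0.002, 0.0095], [-0.002, 0.002, 0], 1], [[0, 0.002, 0.0095], [-0.002, 0.002, 0], -0.2], [[0, 0.002, 0.0095], [-0.002, 0.002, 0], -0.5], [[0, 0.002, 0.0095], [-0.002, 0.002, 0], -1]], squeeze=40)

```text
clock: 4.13
eef_pos: [479.9, -210.5, 46.9]
tcp_rot: [3.141, -0.0, 0.471]
contact_force: [0.6, -1.4, 0.2]
opening: 0.604
```

Call:
send_rows(plan=[[[0, 0, 0], [0, 0, 0], -1], [[0, 0, 0], [0, 0, 0], -1], [[0, 0, 0], [0, 0, 0], -1], [[0, 0, 0], [0, 0, 0], -1], [[0, 0, 0], [0, 0, 0], -1]])

```text
clock: 4.55
eef_pos: [480.3, -210.7, 47.6]
tcp_rot: [3.14, -0.001, 0.471]
contact_force: [-1.4, 0.0, 6.0]
opening: 0.168
```

```bash
python3 -c "
from h import *
goto([479.3,-210.1,46],0.469)
im=viewer.grab_frame('wrist'); cv2.imwrite('pics/w5.png',im[:,:,::-1])"
```

```text
t 4.55 pos [ 480.3 -210.7   47.6] rot [ 3.14e+00 -1.00e-03  4.71e-01] F [-1.4  0.   6. ] tq [0.12 0.09 0.05] op 0.168
shift [-0.0006 -0.001   0.0016] turn [ 0.001 -0.001  0.002] |rot| deg 0.1
```

View pics/w5.png

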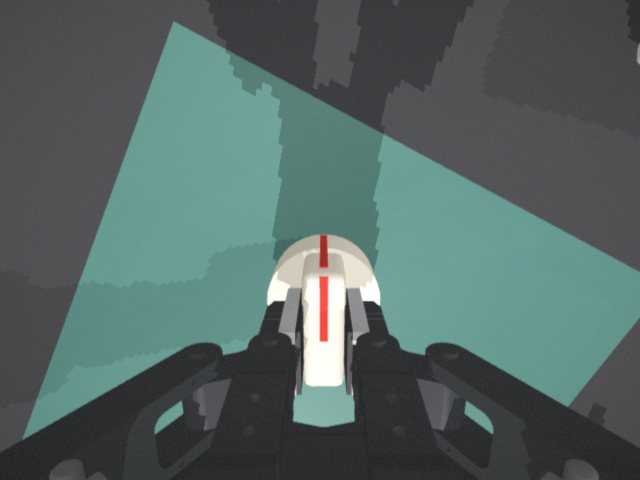

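The bar is held squarely between the pads, and the hub rim and red line are visible at (324,236)-(324,340). I'll measure the in-hand offset and then lift.

Run:
```python
from h import *
s=status.sense(); im=cv2.imread('pics/w5.png')[:,:,::-1]; cp=viewer.camera_params('wrist')
crop(im,255,225,140,175,4,"pics/w6.png")
p=s["eef_pos"]; M=R.from_euler('xyz',s["tcp_rot"])
# knob axis hypothesised at tcp + dy along tool y ; project key points
for dy in (-3,-1.5,0,1.5,3):
    c=p+M.apply([0,dy,0]); a=s["tcp_rot"][2]+np.pi/2; d=np.array([np.cos(a),np.sin(a)])
    pts=[[*(c[:2]-22*d),47],[*(c[:2]+22*d),47],[*(c[:2]+23*d),20.5],[*(c[:2]+23*d),0]]
    print(dy,proj(cp,pts).round(1).tolist(), ((proj(cp,pts)-[255,225])*4).round(0).tolist())
```

```text
-3 [[324.4, 385.5], [324.4, 270.1], [324.2, 243.6], [324.0, 230.2]] [[278.0, 642.0], [278.0, 180.0], [277.0, 75.0], [276.0, 21.0]]
-1.5 [[324.4, 389.1], [324.4, 274.3], [324.2, 247.3], [324.0, 233.4]] [[278.0, 656.0], [278.0, 197.0], [277.0, 89.0], [276.0, 34.0]]
0 [[324.4, 392.6], [324.4, 278.6], [324.2, 250.9], [324.0, 236.7]] [[278.0, 670.0], [278.0, 214.0], [277.0, 104.0], [276.0, 47.0]]
1.5 [[324.4, 396.2], [324.4, 282.9], [324.2, 254.6], [324.0, 240.0]] [[278.0, 685.0], [278.0, 231.0], [277.0, 118.0], [276.0, 60.0]]
3 [[324.4, 399.7], [324.4, 287.1], [324.2, 258.2], [324.0, 243.2]] [[278.0, 699.0], [278.0, 248.0], [277.0, 133.0], [276.0, 73.0]]
```

View pics/w6.png

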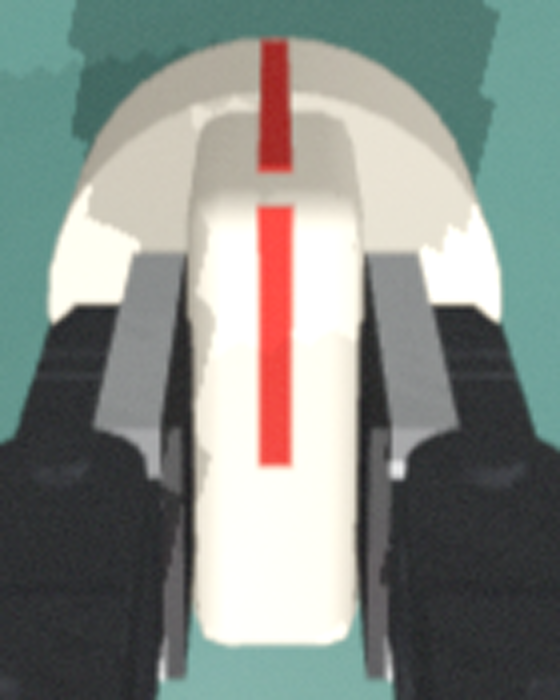

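Call:
send_rows(plan=[[[0, 0, -0.02], [0, 0, 0], -1], [[0, 0, -0.04], [0, 0, 0], -1], [[0, 0, -0.06], [0, 0, 0], -1], [[0, 0, -0.08], [0, 0, 0], -1], [[0, 0, -0.1], [0, 0, 0], -1]])

```text
clock: 5.02
eef_pos: [479.8, -210.6, 148.5]
tcp_rot: [3.14, -0.001, 0.47]
contact_force: [0.7, -0.3, -1.8]
opening: 0.168
```

```bash
python3 -c "
from h import *
goto([620.8,5.3,148],2.60)"
```

```text
t 5.02 pos [ 479.8 -210.6  148.5] rot [ 3.14e+00 -1.00e-03  4.70e-01] F [ 0.7 -0.3 -1.8] tq [-0.03  0.04  0.01] op 0.168
shift [ 0.2235 -0.1286  0.0006] turn [ 2.00e-03  1.00e-03 -2.13e+00] |rot| deg 122.0
```

Call:
send_rows(plan=[[[0.015, -0.008, 0], [0, 0, -0.12], -1], [[0.03, -0.017, 0], [0, 0, -0.24], -1], [[0.045, -0.026, 0], [0, 0, -0.36], -1], [[0.06, -0.034, 0], [0, 0, -0.48], -1], [[0.075, -0.043, 0], [0, 0, -0.6], -1]])

```text
clock: 5.43
eef_pos: [527.5, -137.7, 148.8]
tcp_rot: [3.14, -0.0, 1.076]
contact_force: [1.3, 0.1, -0.6]
opening: 0.165
```

```bash
python3 -c "
from h import *
goto([620.8,5.3,148],2.60)"
```

```text
t 5.43 pos [ 527.5 -137.7  148.8] rot [ 3.14  -0.     1.076] F [ 1.3  0.1 -0.6] tq [ 0.02 -0.02  0.08] op 0.165
shift [0.1701 0.0142 0.0008] turn [ 2.000e-03  1.000e-03 -1.524e+00] |rot| deg 87.3
```

Call:
send_rows(plan=[[[0.017, 0.001, 0], [0, 0, -0.12], -1], [[0.034, 0.003, 0], [0, 0, -0.24], -1], [[0.051, 0.004, 0], [0, 0, -0.36], -1], [[0.068, 0.006, 0], [0, 0, -0.48], -1], [[0.085, 0.007, 0], [0, 0, -0.6], -1]])

```text
clock: 5.85
eef_pos: [574.4, -65.5, 148.8]
tcp_rot: [3.14, 0.001, 1.682]
contact_force: [0.8, -0.2, -1.3]
opening: 0.165
```

```bash
python3 -c "
from h import *
goto([620.8,5.3,148],2.60)"
```

```text
t 5.85 pos [574.4 -65.5 148.8] rot [3.140e+00 1.000e-03 1.682e+00] F [ 0.8 -0.2 -1.3] tq [-0.    0.01 -0.02] op 0.165
shift [0.0652 0.054  0.0008] turn [ 0.001  0.002 -0.918] |rot| deg 52.6
```

```bash
python3 -c "
from h import *
goto([646,47,148],2.60)"
```

```text
t 5.85 pos [574.4 -65.5 148.8] rot [3.140e+00 1.000e-03 1.682e+00] F [ 0.8 -0.2 -1.3] tq [-0.    0.01 -0.02] op 0.165
shift [0.1038 0.0837 0.0008] turn [ 0.001  0.002 -0.918] |rot| deg 52.6
```

Call:
send_rows(plan=[[[0.015, 0.012, 0], [0, 0, -0.12], -1], [[0.03, 0.024, 0], [0, 0, -0.24], -1], [[0.045, 0.036, 0], [0, 0, -0.36], -1], [[0.06, 0.048, 0], [0, 0, -0.48], -1], [[0.07, 0.057, 0], [0, 0, -0.6], -1]])

```text
clock: 6.27
eef_pos: [623.8, 11.8, 148.7]
tcp_rot: [3.141, 0.001, 2.288]
contact_force: [-0.7, -0.4, -0.2]
opening: 0.163
```

```bash
python3 -c "
from h import *
goto([646,47,148],2.60)"
```

```text
t 6.27 pos [623.8  11.8 148.7] rot [3.141e+00 1.000e-03 2.288e+00] F [-0.7 -0.4 -0.2] tq [0.04 0.03 0.02] op 0.163
shift [0.0119 0.0399 0.0008] turn [ 0.001  0.002 -0.312] |rot| deg 17.9
```

Call:
send_rows(plan=[[[0.003, 0.01, 0], [0, 0, -0.1], -1], [[0.006, 0.02, 0], [0, 0, -0.2], -1], [[0.009, 0.03, 0], [0, 0, -0.312], -1], [[0.012, 0.04, 0], [0, 0, -0.312], -1], [[0.012, 0.04, 0], [0, 0, -0.312], -1]])

```text
clock: 6.68
eef_pos: [646.9, 48.6, 148.8]
tcp_rot: [3.14, 0.002, 2.598]
contact_force: [-0.2, 0.5, -0.5]
opening: 0.171
```

```bash
python3 -c "
from h import *
goto([646,47,148],2.60)
im=viewer.grab_frame('wrist'); cv2.imwrite('pics/w7.png',im[:,:,::-1])"
```

```text
t 6.68 pos [646.9  48.6 148.8] rot [3.140e+00 2.000e-03 2.598e+00] F [-0.2  0.5 -0.5] tq [ 0.03 -0.    0.03] op 0.171
shift [-0.0001 -0.0018  0.0008] turn [ 0.001  0.002 -0.002] |rot| deg 0.2
```

View pics/w7.png

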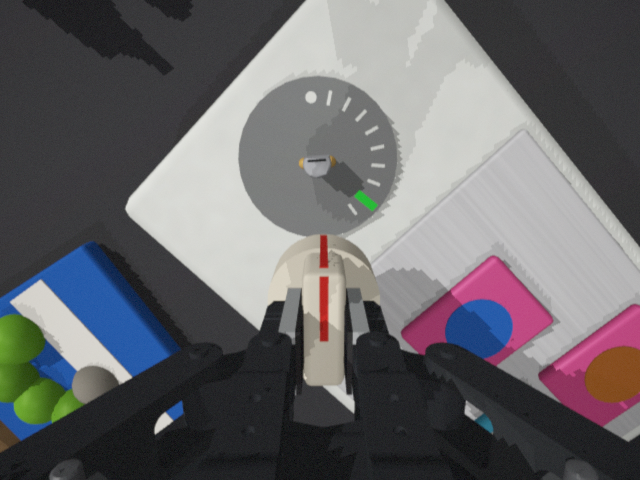

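The shaft tip is at (317,162) with its black line almost horizontal and the flat facing up the picture, so the knob's angle is nearly right. I'll measure centre and angle again.

Run:
```python
from h import *
s=status.sense(); im=viewer.grab_frame('wrist'); cp=viewer.camera_params('wrist')
crop(im,285,130,65,65,9,"pics/w8.png")
roi=np.zeros((480,640),bool); roi[65:245,225:410]=1
dm=(roi&(im.max(2)<165)).astype(np.uint8); dm[232:]=0
c=max(cv2.findContours(cv2.morphologyEx(dm,cv2.MORPH_CLOSE,np.ones((7,7))),0,1)[0],key=cv2.contourArea)[:,0]
c=c[(c[:,1]<200)&(c[:,1]>0)]
p=ray(cp,c,58)[:,:2]
from scipy.optimize import least_squares
f=least_squares(lambda x:np.hypot(p[:,0]-x[0],p[:,1]-x[1])-x[2],[622,0,42],loss='soft_l1',f_scale=0.5); print("disc",f.x)
M=R.from_euler('xyz',s["tcp_rot"]); print("disc rel tool",M.inv().apply(np.r_[f.x[:2],58]-s["eef_pos"]))
print(proj(cp,[[*f.x[:2],75]]),(proj(cp,[[*f.x[:2],75]])-[285,130])*9)
print(s["tcp_rot"])
```

```text
disc [621.67985018   2.84604502  42.56130233]
disc rel tool [ -2.07714253 -51.20252979  90.62577529]
[[318.33867962 168.10931128]] [[300.04811654 342.9838015 ]]
[3.14111603e+00 1.64154645e-03 2.59750264e+00]
```

View pics/w8.png

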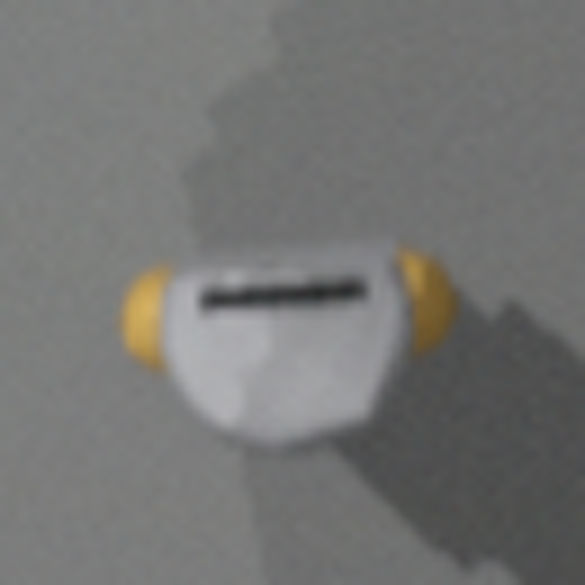

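Run:
```python
from h import *
s=status.sense(); cp=viewer.camera_params('wrist')
M=R.from_euler('xyz',s["tcp_rot"])
q=ray(cp,np.array([[202,299],[365,289],[287,313],[195,270],[390,250],[290,440],[165,330],[405,330]])/9+[285,130],75)
print(q.round(2)); t=M.inv().apply(q-s["eef_pos"]); print(t.round(2))
for i in(0,3):
    d=t[i+1]-t[i]; print(np.arctan2(d[1],d[0]))
```

```text
[[624.98  -1.9   75.  ]
 [617.19   2.2   75.  ]
 [621.45   1.11  75.  ]
 [624.49  -3.4   75.  ]
 [614.97   1.13  75.  ]
 [624.88   7.03  75.  ]
 [627.56  -1.53  75.  ]
 [616.46   5.19  75.  ]]
[[ -7.46 -52.81  73.62]
 [  1.33 -53.33  73.61]
 [ -2.88 -52.06  73.61]
 [ -7.82 -54.35  73.62]
 [  2.67 -55.4   73.6 ]
 [ -2.75 -45.22  73.61]
 [ -9.48 -51.15  73.62]
 [  3.49 -51.15  73.6 ]]
-0.059965284780768874
-0.10001151018369565
```

```bash
python3 -c "
from h import *
goto([622.1,3.7,134],2.65)"
```

```text
t 6.78 pos [645.8  47.2 148.6] rot [3.142e+00 1.000e-03 2.598e+00] F [-0.6  0.6 -0.8] tq [0.01 0.06 0.05] op 0.164
shift [-0.0022 -0.0495  0.0146] turn [ 0.     0.001 -0.052] |rot| deg 3.0
```

```bash
python3 -c "
from h import *
goto([621.7,2.8,134],2.65)"
```

```text
t 6.78 pos [645.8  47.2 148.6] rot [3.142e+00 1.000e-03 2.598e+00] F [-0.6  0.6 -0.8] tq [0.01 0.06 0.05] op 0.164
shift [-0.0023 -0.0505  0.0146] turn [ 0.     0.001 -0.052] |rot| deg 3.0
```

Call:
send_rows(plan=[[[-0.001, -0.02, 0], [0, 0, -0.03], -1], [[-0.002, -0.04, 0], [0, 0, -0.052], -1], [[-0.0023, -0.0505, 0.004], [0, 0.001, -0.052], -1], [[-0.0023, -0.0505, 0.014], [0, 0.001, -0.052], -1], [[-0.0023, -0.0505, 0.0146], [0, 0.001, -0.052], -1]])

```text
clock: 7.2
eef_pos: [620.6, 2.2, 132.3]
tcp_rot: [-3.141, -0.002, 2.646]
contact_force: [-1.3, 0.4, -2.2]
opening: 0.164
```

```bash
python3 -c "
from h import *
goto([621.7,2.8,124],2.65)
goto([621.7,2.8,124],2.65)
for n in ('wrist','scene'):
  im=viewer.grab_frame(n); cv2.imwrite('pics/x_%s.png'%n,im[:,:,::-1])
  if n=='scene': crop(im,270,200,130,100,6,'pics/x_scene.png')
goto([621.7,2.8,124],2.65)
"
```

```text
t 7.2 pos [620.6   2.2 132.3] rot [-3.141e+00 -2.000e-03  2.646e+00] F [-1.3  0.4 -2.2] tq [ 0.06  0.04 -0.05] op 0.164
shift [-0.0007  0.0011  0.0083] turn [-0.001 -0.002 -0.004] |rot| deg 0.3
t 7.2 pos [620.6   2.2 132.3] rot [-3.141e+00 -2.000e-03  2.646e+00] F [-1.3  0.4 -2.2] tq [ 0.06  0.04 -0.05] op 0.164
shift [-0.0007  0.0011  0.0083] turn [-0.001 -0.002 -0.004] |rot| deg 0.3
t 7.3 pos [621.5   3.  133.2] rot [-3.141e+00 -1.000e-03  2.648e+00] F [ 0.5  1.4 -1.4] tq [0.01 0.   0.03] op 0.164
shift [-0.0003 -0.0001  0.0092] turn [-0.    -0.001 -0.002] |rot| deg 0.1
```

View pics/x_scene.png

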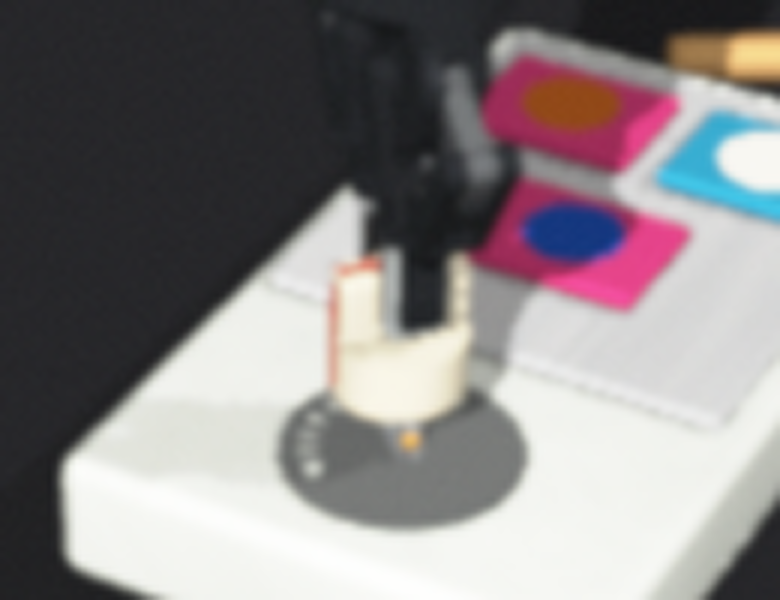

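View pics/x_wrist.png

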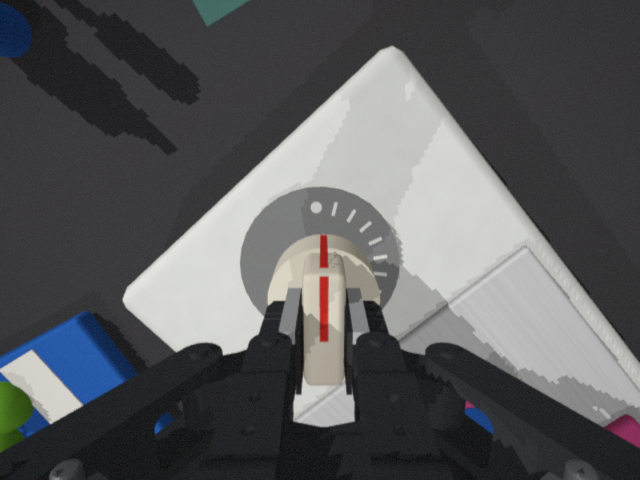

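Scene view: the knob hangs over the shaft, with their axes within a pixel or so sideways (crop x of about 402 against 405). Next I'll lower it.

Call:
send_rows(plan=[[[0, 0, 0.003], [0, 0, 0], -1], [[0, 0, 0.006], [0, 0, 0], -1], [[0, 0, 0.008], [0, 0, 0], -1], [[0, 0, 0.0085], [0, 0, 0], -1], [[0, 0, 0.0085], [0, 0, 0], -1]])

```text
clock: 7.72
eef_pos: [621.4, 3.3, 124.4]
tcp_rot: [-3.141, -0.001, 2.648]
contact_force: [0.8, -0.4, -1.2]
opening: 0.166
```

Call:
send_rows(plan=[[[0, 0, 0.001], [0, 0, 0], -1], [[0, 0, 0.001], [0, 0, 0], -1], [[0, 0, 0.002], [0, 0, 0], -1], [[0, 0, 0.002], [0, 0, 0], -1], [[0, 0, 0.002], [0, 0, 0], -1]])

```text
clock: 8.13
eef_pos: [621.4, 3.3, 122.5]
tcp_rot: [-3.141, -0.001, 2.648]
contact_force: [0.2, -0.4, -0.9]
opening: 0.166
```

Call:
send_rows(plan=[[[0, 0, 0.0005], [0, 0, 0], -1], [[0, 0, 0.001], [0, 0, 0], -1], [[0, 0, 0.001], [0, 0, 0], -1], [[0, 0, 0.0015], [0, 0, 0], -1], [[0, 0, 0.0015], [0, 0, 0], -1]])

```text
clock: 8.55
eef_pos: [621.4, 3.3, 120.9]
tcp_rot: [-3.141, -0.001, 2.648]
contact_force: [0.2, -0.7, -1.7]
opening: 0.166
```

Call:
send_rows(plan=[[[0, 0, 0.0005], [0, 0, 0], -1], [[0, 0, 0.001], [0, 0, 0], -1], [[0, 0, 0.001], [0, 0, 0], -1], [[0, 0, 0.0015], [0, 0, 0], -1], [[0, 0, 0.0015], [0, 0, 0], -1]])

```text
clock: 8.97
eef_pos: [621.8, 3.3, 119.6]
tcp_rot: [-3.142, -0.0, 2.648]
contact_force: [0.3, 0.6, 2.4]
opening: 0.165
```

Call:
send_rows(plan=[[[0, 0, 0.0003], [0, 0, 0], -1], [[0, 0, 0.0005], [0, 0, 0], -1], [[0, 0, 0.0007], [0, 0, 0], -1], [[0, 0, 0.001], [0, 0, 0], -1], [[0, 0, 0.001], [0, 0, 0], -1]])

```text
clock: 9.38
eef_pos: [622.1, 3.3, 118.8]
tcp_rot: [3.141, 0.0, 2.648]
contact_force: [0.7, -0.9, 1.8]
opening: 0.166
```

```bash
python3 -c "
from h import *
goto([621.7,2.8,110],2.65)"
```

```text
t 9.38 pos [622.1   3.3 118.8] rot [3.141 0.    2.648] F [ 0.7 -0.9  1.8] tq [-0.04 -0.3  -0.  ] op 0.166
shift [ 0.0002 -0.0006  0.0088] turn [ 0.     0.    -0.002] |rot| deg 0.1
```

Call:
send_rows(plan=[[[0, 0, 0.0004], [0, 0, 0], -1], [[0, 0, 0.0008], [0, 0, 0], -1], [[0, 0, 0.001], [0, 0, 0], -1], [[0, 0, 0.0012], [0, 0, 0], -1], [[0, 0, 0.0012], [0, 0, 0], -1]])

```text
clock: 9.8
eef_pos: [622.4, 3.2, 117.6]
tcp_rot: [3.141, 0.001, 2.648]
contact_force: [2.9, -0.0, 0.3]
opening: 0.164
```

```bash
python3 -c "
from h import *
goto([621.7,2.8,110],2.65)"
```

```text
t 9.8 pos [622.4   3.2 117.6] rot [3.141e+00 1.000e-03 2.648e+00] F [ 2.9 -0.   0.3] tq [-0.01 -0.58 -0.04] op 0.164
shift [ 0.0004 -0.0007  0.0076] turn [ 0.001  0.001 -0.002] |rot| deg 0.1
```

Call:
send_rows(plan=[[[-0.0004, 0.0002, 0], [0, 0, 0], -1], [[-0.0007, 0.0004, 0.0005], [0, 0, 0], -1], [[-0.0007, 0.0004, 0.001], [0, 0, 0], -1], [[-0.0007, 0.0004, 0.0015], [0, 0, 0], -1], [[-0.0007, 0.0004, 0.0015], [0, 0, 0], -1]])

```text
clock: 10.22
eef_pos: [622.7, 3.3, 115.7]
tcp_rot: [-3.142, -0.0, 2.648]
contact_force: [0.2, 0.8, -0.6]
opening: 0.163
```

```bash
python3 -c "
from h import *
goto([621.7,2.8,110],2.65)"
```

```text
t 10.22 pos [622.7   3.3 115.7] rot [-3.142 -0.     2.648] F [ 0.2  0.8 -0.6] tq [ 0.   -0.04 -0.02] op 0.163
shift [ 0.0006 -0.0009  0.0057] turn [-0.    -0.    -0.002] |rot| deg 0.1
```

Call:
send_rows(plan=[[[0, 0, 0.0005], [0, 0, 0], -1], [[0, 0, 0.001], [0, 0, 0], -1], [[0, 0, 0.0015], [0, 0, 0], -1], [[0, 0, 0.002], [0, 0, 0], -1], [[0, 0, 0.002], [0, 0, 0], -1]])

```text
clock: 10.63
eef_pos: [622.8, 3.2, 113.8]
tcp_rot: [3.142, 0.0, 2.648]
contact_force: [0.5, -0.1, -0.6]
opening: 0.165
```

Call:
send_rows(plan=[[[0, 0, 0.0004], [0, 0, 0], -1], [[0, 0, 0.0008], [0, 0, 0], -1], [[0, 0, 0.0012], [0, 0, 0], -1], [[0, 0, 0.0015], [0, 0, 0], -1], [[0, 0, 0.0015], [0, 0, 0], -1]])

```text
clock: 11.05
eef_pos: [623.2, 3.2, 112.8]
tcp_rot: [3.141, 0.001, 2.648]
contact_force: [0.9, -0.4, 4.8]
opening: 0.17
```

Ball contact; continuing.

Call:
send_rows(plan=[[[0, 0, 0.0004], [0, 0, 0], -1], [[0, 0, 0.0008], [0, 0, 0], -1], [[0, 0, 0.001], [0, 0, 0], -1], [[0, 0, 0.0013], [0, 0, 0], -1], [[0, 0, 0.0013], [0, 0, 0], -1]])

```text
clock: 11.47
eef_pos: [623.3, 3.3, 111.8]
tcp_rot: [3.141, 0.001, 2.648]
contact_force: [0.6, 0.5, 3.0]
opening: 0.169
```

Call:
send_rows(plan=[[[0, 0, 0.0004], [0, 0, 0], -1], [[0, 0, 0.0008], [0, 0, 0], -1], [[0, 0, 0.001], [0, 0, 0], -1], [[0, 0, 0.0013], [0, 0, 0], -1], [[0, 0, 0.0013], [0, 0, 0], -1]])

```text
clock: 11.88
eef_pos: [623.1, 3.3, 110.2]
tcp_rot: [3.141, 0.001, 2.648]
contact_force: [1.1, -0.2, 2.4]
opening: 0.163
```

Call:
send_rows(plan=[[[0, 0, 0.0005], [0, 0, 0], -1], [[0, 0, 0.001], [0, 0, 0], -1], [[0, 0, 0.0015], [0, 0, 0], -1], [[0, 0, 0.002], [0, 0, 0], -1], [[0, 0, 0.002], [0, 0, 0], -1]])

```text
clock: 12.3
eef_pos: [622.7, 3.3, 107.6]
tcp_rot: [3.141, -0.0, 2.648]
contact_force: [0.7, 0.3, -3.8]
opening: 0.161
```

```bash
python3 -c "
from h import *
goto([621.7,2.8,106],2.65)
for n in ('wrist','scene'):
  im=viewer.grab_frame(n); cv2.imwrite('pics/y_%s.png'%n,im[:,:,::-1])
  if n=='scene': crop(im,270,200,130,100,6,'pics/y_scene.png')
"
```

```text
t 12.3 pos [622.7   3.3 107.6] rot [ 3.141 -0.     2.648] F [ 0.7  0.3 -3.8] tq [-0.05 -0.29  0.04] op 0.161
shift [ 0.0006 -0.0009  0.0016] turn [ 0.    -0.    -0.002] |rot| deg 0.1
```

View pics/y_scene.png

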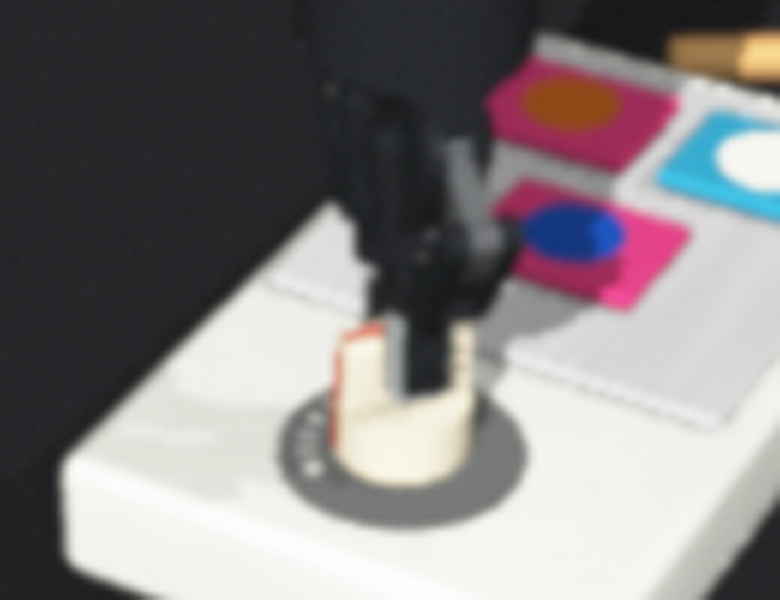

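View pics/y_wrist.png

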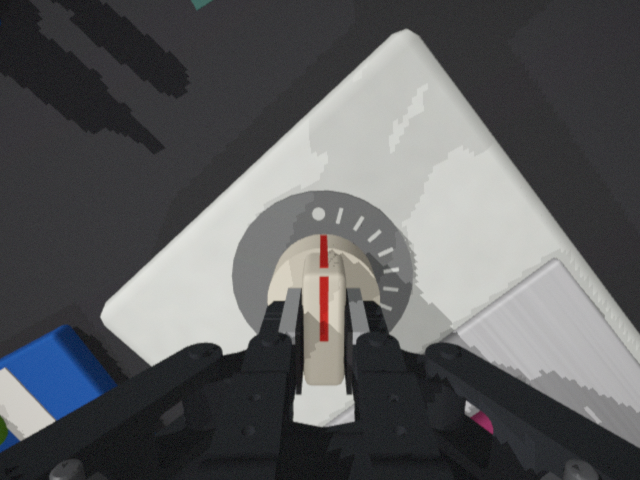

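The knob is almost down, its hub base at crop y of about 480 on the disc. The force has turned to a downward pull, which means the snap is acting. I'll finish the press.

Call:
send_rows(plan=[[[0, 0, 0.0005], [0, 0, 0], -1], [[0, 0, 0.001], [0, 0, 0], -1], [[0, 0, 0.0015], [0, 0, 0], -1], [[0, 0, 0.0015], [0, 0, 0], -1], [[0, 0, 0.0015], [0, 0, 0], -1]])

```text
clock: 12.82
eef_pos: [622.7, 3.3, 106.2]
tcp_rot: [3.141, -0.0, 2.648]
contact_force: [0.5, 0.3, -1.6]
opening: 0.163
```

Call:
send_rows(plan=[[[0, 0, 0.0003], [0, 0, 0], -1], [[0, 0, 0.0006], [0, 0, 0], -1], [[0, 0, 0.0008], [0, 0, 0], -1], [[0, 0, 0.0008], [0, 0, 0], -1], [[0, 0, 0.0008], [0, 0, 0], -1]])

```text
clock: 13.23
eef_pos: [622.7, 3.3, 105.6]
tcp_rot: [3.141, -0.0, 2.648]
contact_force: [-1.1, -0.4, 3.5]
opening: 0.164
```

Call:
send_rows(plan=[[[0, 0, 0.0003], [0, 0, 0], -1], [[0, 0, 0.0006], [0, 0, 0], -1], [[0, 0, 0.0006], [0, 0, 0], -1], [[0, 0, 0.0006], [0, 0, 0], -1], [[0, 0, 0.0006], [0, 0, 0], -1]])

```text
clock: 13.65
eef_pos: [622.8, 3.3, 105.6]
tcp_rot: [3.141, 0.0, 2.648]
contact_force: [-2.2, -0.4, 6.9]
opening: 0.167
```

```bash
python3 -c "
from h import *
goto([622.7,3.3,106],0.36)"
```

```text
t 13.65 pos [622.8   3.3 105.6] rot [3.141 0.    2.648] F [-2.2 -0.4  6.9] tq [0.04 0.51 0.05] op 0.167
shift [ 0.0001 -0.0001 -0.0004] turn [ 0.    -0.     2.288] |rot| deg 131.1
```

Hard stop at TCP z 105.6, so the underside is about 58: the knob is home. I'll ease off slightly and start turning clockwise (+rz), watching the side forces.

Call:
send_rows(plan=[[[0, 0, -0.0003], [0, 0, 0.05], -1], [[0, 0, -0.0003], [0, 0, 0.1], -1], [[0, 0, -0.0003], [0, 0, 0.16], -1], [[0, 0, -0.0003], [0, 0, 0.22], -1], [[0, 0, -0.0003], [0, 0, 0.28], -1]])

```text
clock: 14.07
eef_pos: [622.9, 2.9, 105.8]
tcp_rot: [-3.142, 0.001, 2.366]
contact_force: [0.9, -3.9, -0.8]
opening: 0.17
```

Call:
send_rows(plan=[[[0, 0, 0], [0, 0, 0.06], -1], [[0, 0, 0], [0, 0, 0.12], -1], [[0, 0, 0], [0, 0, 0.18], -1], [[0, 0, 0], [0, 0, 0.24], -1], [[0, 0, 0], [0, 0, 0.3], -1]])

```text
clock: 14.48
eef_pos: [623.2, 2.6, 105.7]
tcp_rot: [3.141, 0.001, 2.063]
contact_force: [0.2, -2.3, 0.8]
opening: 0.167
```

```bash
python3 -c "
from h import *
goto([622.7,3.3,105.6],0.36)"
```

```text
t 14.48 pos [623.2   2.6 105.7] rot [3.141e+00 1.000e-03 2.063e+00] F [ 0.2 -2.3  0.8] tq [-0.36 -0.05  0.04] op 0.167
shift [ 0.0009 -0.0001  0.0001] turn [1.000e-03 1.000e-03 1.703e+00] |rot| deg 97.6
```

Call:
send_rows(plan=[[[0, 0, 0], [0, 0, 0.06], -1], [[0, 0, 0], [0, 0, 0.12], -1], [[0, 0, 0], [0, 0, 0.18], -1], [[0, 0, 0], [0, 0, 0.24], -1], [[0, 0, 0], [0, 0, 0.3], -1]])

```text
clock: 14.9
eef_pos: [623.2, 2.4, 105.7]
tcp_rot: [3.141, 0.002, 1.76]
contact_force: [0.1, -0.8, 1.7]
opening: 0.166
```

Call:
send_rows(plan=[[[0, 0, 0], [0, 0, 0.06], -1], [[0, 0, 0], [0, 0, 0.12], -1], [[0, 0, 0], [0, 0, 0.18], -1], [[0, 0, 0], [0, 0, 0.24], -1], [[0, 0, 0], [0, 0, 0.3], -1]])

```text
clock: 15.32
eef_pos: [623.3, 2.3, 105.7]
tcp_rot: [3.14, 0.002, 1.457]
contact_force: [-0.4, -1.5, 2.1]
opening: 0.167
```

Call:
send_rows(plan=[[[0, 0, 0], [0, 0, 0.06], -1], [[0, 0, 0], [0, 0, 0.12], -1], [[0, 0, 0], [0, 0, 0.18], -1], [[0, 0, 0], [0, 0, 0.24], -1], [[0, 0, 0], [0, 0, 0.3], -1]])

```text
clock: 15.73
eef_pos: [623.3, 2.1, 105.7]
tcp_rot: [3.14, 0.001, 1.155]
contact_force: [-0.4, -1.7, 1.4]
opening: 0.166
```

Call:
send_rows(plan=[[[0, 0, 0], [0, 0, 0.06], -1], [[0, 0, 0], [0, 0, 0.12], -1], [[0, 0, 0], [0, 0, 0.18], -1], [[0, 0, 0], [0, 0, 0.24], -1], [[0, 0, 0], [0, 0, 0.3], -1]])

```text
clock: 16.15
eef_pos: [623.3, 2.0, 105.7]
tcp_rot: [3.139, 0.001, 0.852]
contact_force: [0.0, -1.2, 2.0]
opening: 0.165
```

Call:
send_rows(plan=[[[0, 0, 0], [0, 0, 0.06], -1], [[0, 0, 0], [0, 0, 0.12], -1], [[0, 0, 0], [0, 0, 0.18], -1], [[0, 0, 0], [0, 0, 0.24], -1], [[0, 0, 0], [0, 0, 0.3], -1]])

```text
clock: 16.57
eef_pos: [623.2, 1.9, 105.7]
tcp_rot: [3.139, 0.0, 0.549]
contact_force: [-0.9, -0.5, 2.6]
opening: 0.169
```

```bash
python3 -c "
from h import *
goto([622.7,3.3,105.6],0.36)
im=viewer.grab_frame('wrist'); cv2.imwrite('pics/z_wrist.png',im[:,:,::-1])"
```

```text
t 16.57 pos [623.2   1.9 105.7] rot [3.139 0.    0.549] F [-0.9 -0.5  2.6] tq [-0.13  0.15  0.11] op 0.169
shift [ 0.0003 -0.0015  0.0001] turn [ 0.003 -0.     0.189] |rot| deg 10.8
```

View pics/z_wrist.png

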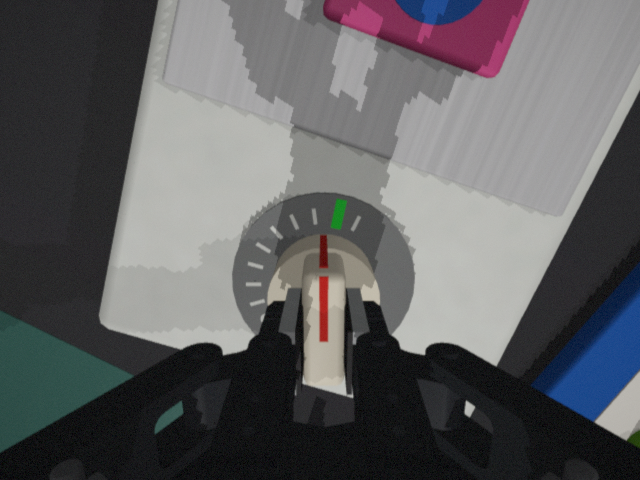

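The pointer is still a little short of the green mark at (339,215). I'll measure the remaining angle.

```bash
cat > rem.py <<'E'
from h import *
s=status.sense(); im=viewer.grab_frame('wrist'); cp=viewer.camera_params('wrist')
hsv=cv2.cvtColor(im,cv2.COLOR_RGB2HSV); roi=np.zeros((480,640),bool); roi[185:250,290:390]=1
v,u=np.nonzero(roi&(hsv[...,0]>45)&(hsv[...,0]<75)&(hsv[...,1]>120))
G=ray(cp,np.c_[u,v],58); M=R.from_euler('xyz',s["tcp_rot"]); t=M.inv().apply(G.mean(0)-s["eef_pos"])
lo=M.inv().apply(ray(cp,[[u[v>=v.max()-1].mean(),v.max()]],58)-s["eef_pos"])[0]
print(len(u),"green tool",t,"inner",lo)
for dy in(-1,0,1): print(dy,np.arctan2(t[0],-(t[1]-dy)), np.hypot(t[0],t[1]-dy),np.arctan2(lo[0],-(lo[1]-dy)),np.hypot(lo[0],lo[1]-dy))
print(s["tcp_rot"])
E
python3 rem.py
```

```text
315 green tool [  5.80160513 -33.60107215  47.58590931] inner [  5.07988346 -27.09021046  47.60344716]
-1 0.17611383135613873 33.11326814713783 0.19229866311655236 26.580148566764823
0 0.17097557299354 34.098250273023794 0.18536467441300278 27.562378684582743
1 0.16612595359092105 35.0840820883101 0.17890817372543244 28.545842773920555
[3.13891998e+00 1.88956545e-04 5.45005090e-01]
```

Call:
send_rows(plan=[[[0, 0, 0], [0, 0, 0.06], -1], [[0, 0, 0], [0, 0, 0.12], -1], [[0, 0, 0], [0, 0, 0.185], -1], [[0, 0, 0], [0, 0, 0.185], -1], [[0, 0, 0], [0, 0, 0.185], -1]])

```text
clock: 17.08
eef_pos: [623.1, 1.8, 105.7]
tcp_rot: [3.139, -0.0, 0.369]
contact_force: [-0.6, -0.5, 1.9]
opening: 0.167
```

```bash
python3 rem.py
```

```text
310 green tool [  0.17658909 -34.12956213  47.58819467] inner [-5.17262540e-03 -2.74699115e+01  4.76062524e+01]
-1 0.005330206711640859 33.13003275445239 -0.00019541528586780718 26.469912044309407
0 0.00517403388620887 34.13001896514898 -0.00018830149225822424 27.46991202591091
1 0.005026752077451092 35.13000596088435 -0.0001816874398126607 28.469912008804904
[ 3.13887656e+00 -1.67858604e-04  3.69408907e-01]
```

Call:
send_rows(plan=[[[0, 0, 0], [0, 0, 0], -0.6], [[0, 0, 0], [0, 0, 0], -0.4], [[0, 0, 0], [0, 0, 0], 0], [[0, 0, 0], [0, 0, 0], 0.3], [[0, 0, 0], [0, 0, 0], 0.5]])

```text
clock: 17.55
eef_pos: [623.2, 1.9, 105.6]
tcp_rot: [3.139, -0.0, 0.37]
contact_force: [-0.2, 0.1, -0.6]
opening: 0.716
```

Call:
send_rows(plan=[[[0, 0, 0], [0, 0, 0], 0.5], [[0, 0, 0], [0, 0, 0], 0.5], [[0, 0, -0.02], [0, 0, 0], 0.5], [[0, 0, -0.05], [0, 0, 0], 0.5], [[0, 0, -0.08], [0, 0, 0], 0.5]])

```text
clock: 17.97
eef_pos: [622.3, 2.0, 185.6]
tcp_rot: [3.14, 0.002, 0.37]
contact_force: [-0.4, 0.4, 0.3]
opening: 0.753
```

```bash
python3 -c "
from h import *
goto([622.7,3.3,105.6],0.36)
im=viewer.grab_frame('wrist'); cv2.imwrite('pics/e_wrist.png',im[:,:,::-1]); np.save('e.npy',im)
im=viewer.grab_frame('scene'); crop(im,270,200,130,100,6,'pics/e_scene.png')"
```

```text
t 17.97 pos [622.3   2.  185.6] rot [3.14e+00 2.00e-03 3.70e-01] F [-0.4  0.4  0.3] tq [ 0.01 -0.08 -0.01] op 0.753
shift [ 0.001  -0.0011  0.08  ] turn [0.002 0.002 0.01 ] |rot| deg 0.6
```

View pics/e_wrist.png

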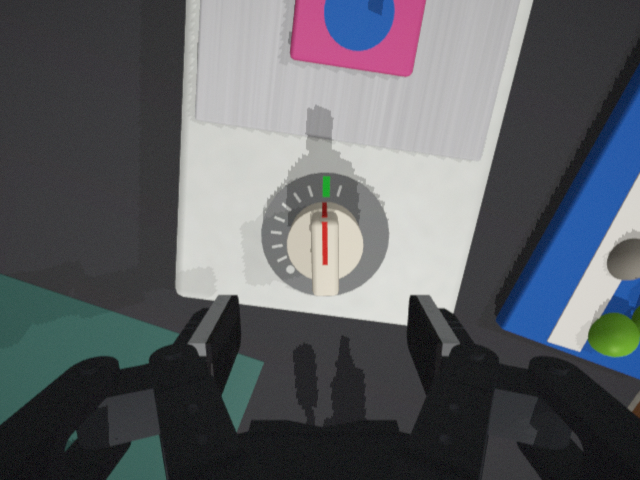

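View pics/e_scene.png

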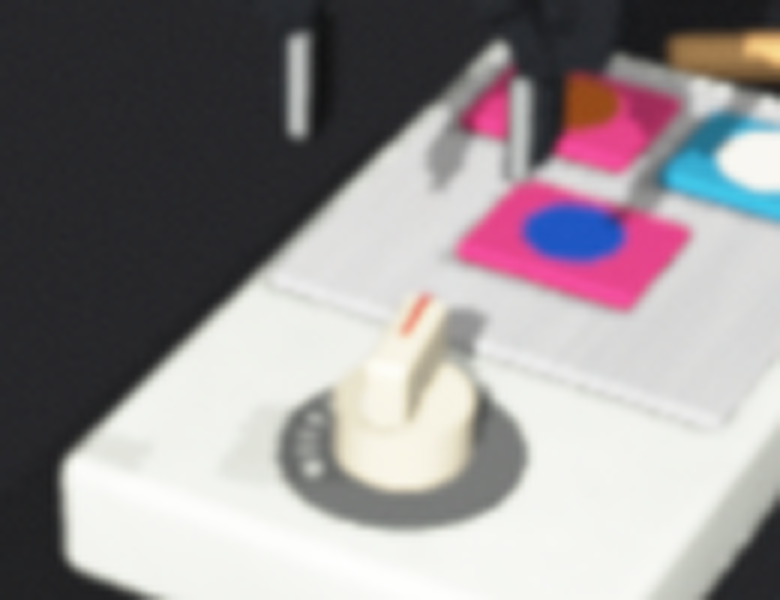

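The pointer at (325,203-265) lines up with the green mark at (326,187), and the gripper is clear. Last check is the knob's height in the scene view, using the disc edge as reference.

Run:
```python
from h import *
from scipy.optimize import fsolve
cp=viewer.camera_params('scene'); t=np.linspace(0,6.283,400)
def ring(C,r,z): return (proj(cp,np.c_[C[0]+r*np.cos(t),C[1]+r*np.sin(t),0*t+z])-[270,200])*6
def g(C):
    q=ring(C,42,58); return [q[:,1].max()-528,(q[:,0].min()+q[:,0].max())/2-403]
C=fsolve(g,[622,3]); print(C)
for z in(58,60,61,63): print(z,"hub bottom y",ring(C,23,z)[:,1].max().round(1),"cx",ring(C,23,z)[:,0].mean().round(1))
for h in(20.5,47): print([ (proj(cp,[[*C,z+h]])[0,1]*6-1200).round(1) for z in (58,61)])
```

```text
[ 6.26368305e+02 -1.81848776e-01]
58 hub bottom y 491.7 cx 403.0
60 hub bottom y 486.8 cx 403.2
61 hub bottom y 484.4 cx 403.2
63 hub bottom y 479.6 cx 403.4
[np.float64(399.5), np.float64(392.1)]
[np.float64(333.8), np.float64(326.3)]
```

The hub's lower edge is seen at about 491 and 491.7 is expected when home, so the knob is fully down.

```bash
python3 -c "
from rig import job; print(job.sign_off())"
```

```text
the job is handed in; nothing more can be done
None
```

The ivory knob is back on the D-shaft, snapped fully home and turned clockwise to the green mark. I let go and handed the job in at about 18 s; no verdict was reported.

**Fitting:** I gripped the knob by its finger bar and set it flat to flat from wrist-camera views of the shaft's black line. The wrist force read no more than about 7 N in the press and 4 N sideways in the turn. Those readings came only at the end of each move, so short peaks in between were not seen.

**Last checks:**
- **Height:** the press met a hard stop with the knob's underside at about 58 mm. After release, the scene view put the hub's lower edge within a pixel of the home position.
- **Pointer:** it lined up with the green mark to about 0.01 rad before I let go, and still did in the picture taken afterwards.
- **Gripper:** it is open and about 80 mm above where it held the knob.

**What disagreed or was not checked:**
- My camera estimates of the dial's centre differed by about 2–3 mm, in line with the stated calibration. The scene-view estimate was about 5 mm off. I corrected for this by feel while inserting.
- I did not photograph the teal knob, bottles and cup again at the end. Nothing was meant to touch them, and no unexpected contact force showed.

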